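# Clip the machine key back on the pillar's eye

### The arm

A 6-joint arm with a two-finger parallel gripper is mounted at the origin on the work surface. World frame = base frame: x ahead of the robot, y to its left, z up, the work surface at z = 0. Lengths are in m, angles in rad, forces in N, time in s.
With the tool pointing down it reaches from about 0.35 to 0.925 m from the base axis. Payload 6.4 kg.
Tool frame: the origin (TCP) lies midway between the tips of the shut fingers; the grasp point (between the pads) lies 19 mm behind it (bot.grip_depth is the distance from the TCP to the grasp point, in m); z points along the fingers, y is the line along which they close (so a half turn about z gives the same grasp; the last joint's range is limited). The gripper opens to 85 mm and grips with 20 to 120 N. Pads are 22 mm wide; open, the fingers measure 114 mm over their backs; the gripper's body (76 mm by 85 mm) begins 54 mm behind the grasp point. The pads swing forward as they close: fully open they stand 13 mm farther back than shut.
Start: joints at [1.169, 0.245, 1.558, -0, 1.339, -0.174], TCP at [0.147, 0.633, 0.196] pointing down, gripper open.
Joint ranges: [-3.13, 3.13], [-1.02, 2.26], [0.13, 2.54], [-0.95, 4.09], [0.21, 2.88], [-2.74, 2.74]. Speed limits (rad/s): [2.57, 2.57, 3.14, 3.14, 3.14, 3.14].

### API

Orientations are given as a unit quaternion [w, x, y, z].
In Python, from rig import telemetry, get_image, get_calibration, bot, look_for, place_of gives the robot as it stands.
- The arm moves only by the shell command python3 -m creep 'ROWS' [FORCE]. ROWS is JSON, a list of rows, each an object of numbers: "tx", "ty", "tz": the shift along the tool's x, y, z in m; "wx", "wy", "wz": the turn, a rotation vector about the tool's x, y, z in degrees; "fingers": the opening, from -1 (shut) to 1 (fully open), so that 0 is half open. In form: [{"tx": .., "ty": .., "tz": .., "wx": .., "wy": .., "wz": .., "fingers": ..}, ...]. A call has 1 to 20 rows; each row shifts and turns the commanded pose from where the row before left it, along the tool's axes as they then stand; what a row does not reach is not made up. A row lasts 1/8 s, in which the tool goes at most 62.5 mm and 10.7 degrees, less where a joint would pass 70% of its speed; a pose out of reach is approached as far as the arm can. A call with a gripper value outside its range is refused whole. The fingers move at their own pace and stop on an object; FORCE is the grip in N (left out, the last holds). Time passes only in rows, so rows that do not move let the fingers close. It gives the time, the measured TCP pose, the force, the opening and the grip force at its end, in the units of the state.
- telemetry.sense(): the state, without advancing time (a new reading comes with each control period).
- get_image(name): name is "side" or "top" or "wrist"; returns the picture (420x560x3 uint8, blue, green, red); there is no depth.
- get_calibration(name): a dict with "fov_y" (degrees; the focal length in pixels is half the picture's height over the tangent of half this angle, whatever the lens; pixels are square), "cx", "cy" (the principal point, pixels), "extrinsics" (4x4, takes a point from world to camera coordinates); the wrist camera has in their place "mount" (4x4, takes a point from camera to tool coordinates, whose origin is the TCP and whose axes are the flange's). Camera axes: x right, y up, looking along -z (the intrinsics and any distortion apply to the point x, -y, -z); pixel columns grow to the right and rows downward; lengths in m; the calibration is good to about 2 mm. A picture is of the moment at which its call begins: read the wrist's pose just before it. get_calibration takes no time and is no camera call.
- bot.sign_off(): hands the job in; it is judged then, once.
Trained networks look in the newest picture that a camera, given by its name, has taken for a name from the list of things; names that differ only in an ending like _2 or _b are one class to them, and where a whole thing is asked for, a point or a joint stands for the part that bears it (a point fixed in the world has none). Each returns a list of dicts, best first, with "conf" (0 to 1); they miss things now and then, are a little off and sometimes report something else, mostly with a low value. They report only what shows in the picture. A call takes as long as a camera call. They do not tell look-alikes from the thing itself.
- look_for(target, camera): "box" ([left, top, right, bottom] in pixels, round what is visible of it).
- place_of(target, camera): "uv" ([column, row] in pixels: a listed point, or the origin of a listed thing).
The state is a dict: "time_s": time; "qpos": joint angles; "qvel": joint speeds; "tau": joint torques, N m; "position": TCP position; "eef_rot": TCP orientation; "wrist_force": force on the tool from outside, world axes, zero at the start; "torque": the same for the moment, N m; "grip_width": finger opening in m; "grip_force": force on a finger pad.
Only numpy, scipy, OpenCV 4.12 (cv2) and the standard library are available. Lean on these libraries where they do the work, as an engineer would, in place of code of your own. Each camera call takes 0.05 s, during which the arm holds its last target. There are 200 camera calls.

### The job

Put the machine key away: clip the snap hook of its wooden fob onto the eye bolt at the side of the power pillar, pushing the hook's sprung gate against the outer side of the ring until the ring is inside the hook and the gate has snapped shut. While you still hold the fob, tug it straight away from the pillar with about 13 N to prove that it has caught, but never load the eye with more than 16 N in any direction. Then let go so that the key hangs freely from the ring and comes to rest, and leave the mallet, the hammer and the screw tin where they are.

Things in the scene. Friction and masses are not known exactly. Their poses are not given: they have to be found in the camera images.
- key_fob: Wooden key fob 80 x 34 x 20 mm (x, y, z), flat on the bench, about 0.13 kg, with a steel snap hook fixed rigidly to its +x end and a brass key on its -x end, reaching x = -90. Origin: centre of the fob's underside; x runs from key to hook, the hook's gate is on the -y side. To be pinched across its 34 mm width, best near the hook end (x = 25) and with 60 to 80 N: the gate's push levers on the grasp.
- hook_bend (a point): Middle of the bend's own bar: x = 113, y = 0, z = 10 mm in the fob's frame. The hook is of 8 mm round bar in the plane z = 10: it leaves the fob at x = 40, its back runs at y = +15 from x = 60 to 98, the bend (radius 15) ends at x = 117 over all, and the nose comes back at y = -15 to a round tip at x = 92. The clear space inside is 22 mm wide.
- hook_seat (a point): Point inside the bend where the centre of the ring's bar lies when pulled fully home: x = 105, y = 0, z = 10 mm in the fob's frame. Once the ring's bar has pushed the gate in and is past the nose (centre within 7 mm of y = 0) it must slide towards this point, beyond x = 95, for the gate to spring shut behind it.
- gate_tip (a point): Free end of the gate, a 6 mm round bar hinged at x = 52, y = -10 mm in the fob's frame; shut, the tip is at x = 88.5, y = -14. The ring's bar has to meet the outside of the gate at about x = 84 to 88: farther on it strikes the nose, farther back the hook's end strikes the inside of the ring.
- gate (a joint): Gate of the snap hook, rad: 0 shut, up to 0.62 swung inward. Its spring needs about 2 N at the tip to start and 4 N when fully in.
- pillar: Grey steel power pillar, 40 x 40 mm, 316 mm tall, fixed to the bench by a 120 mm square foot 8 mm thick; isolator box on its -x face and socket box on its +x face (50 mm deep, 64 mm wide, 90 to 180 mm up). Origin: centre of the foot, on the bench; z up. The eye bolt stands out level from its -y face.
- eye_bar (a point): Nominal centre of the bar on the outermost side of the eye bolt's ring, where the bar runs vertically: 88 mm from the pillar's axis along its -y, 245 mm above the bench; axes as the pillar's. Fixed to the pillar: the real ring stands up to 4 mm nearer or farther out along y, as the bolt happens to be screwed in, and is not measured; find it by touch. It does not give.
- eye_centre (a point): Nominal centre of the ring's hole (69 mm from the pillar's axis along its -y, 245 mm up), with the same 4 mm uncertainty along y. The ring stands upright in the pillar's y-z plane, its hole looking along the pillar's x; 8 mm round steel, hole 30 mm, outside 46 mm. When the hook hangs clipped on, the middle of its bend lies inside this hole.
- mallet: Wooden mallet lying on the bench, about 330 mm long, head 75 x 130 x 62 mm; origin on the bench under its middle, x from handle to head. To be left alone.
- hammer: Hammer with a yellow and black handle lying on the bench, about 300 mm long, head 105 mm; origin on the bench under its middle, x from handle to head. To be left alone.
- screw_tin: Open steel tin with some screws in it, 74 mm across and 75 mm high; origin under its centre. To be left alone.
Not all that is in view belongs to the job. Of the things shaped like the key_fob, the wooden one is meant.

How it is judged:
By the outcome, as a careful person would: the job done as asked, in the order asked, and still so for the second after the job is handed in, with the robot touching nothing.
It also fails if it takes over 72 s, if anything falls off the work surface, if the arm or the gripper's body presses on something with over 40 N, if the wrist force passes 120 N, or if a joint passes its speed limit or range.

## Working session

There is one attempt and no reset: what is moved stays moved. The work goes in short steps, Python scripts to look and compute and a shell command to move; the robot and the scene stay as the last step left them, time stands still between calls to the robot, and variables do not carry over. Pictures are saved under pics/ and viewed, at most 10 in all, crops included, and the job is handed in when it is done.

```bash
ls; mkdir -p pics
python3 - <<'E'
from rig import *
import cv2,json
print(telemetry.sense())
ims=[]
for c in("side","top","wrist"):
    im=get_image(c); cv2.imwrite(f"pics/a_{c}.png",im)
    print(c,get_calibration(c))
    for t in("key_fob","pillar","mallet","hammer","screw_tin"):
        print(t,[(x['box'],round(x['conf'],2)) for x in look_for(t,c)][:3],[(x['uv'],round(x['conf'],2)) for x in place_of(t,c)][:3])
    for t in("hook_bend","hook_seat","gate_tip","eye_bar","eye_centre"):
        print(t,[(x['uv'],round(x['conf'],2)) for x in place_of(t,c)][:3])
print(telemetry.sense()['time_s'])
E
```

```text
pics
{'time_s': 0.0, 'qpos': array([ 1.16888733e+00,  2.45845711e-01,  1.55906470e+00, -4.95084116e-07,
        1.33870144e+00, -1.74117524e-01]), 'qvel': array([-3.03052088e-04,  1.40823770e-05, -8.61497864e-04, -9.29632191e-05,
       -8.29331172e-04,  4.33499448e-04]), 'tau': array([ 3.01761529e-04, -4.29510176e+01, -3.26126969e+01, -6.13252314e-05,
        5.35802072e-03,  8.31801998e-06]), 'position': array([0.14653383, 0.6325984 , 0.19473292]), 'eef_rot': array([-2.86543080e-04,  1.13649536e-01,  9.93520389e-01, -9.68080600e-04]), 'wrist_force': array([-0.40452481,  0.2521162 ,  0.19021641]), 'torque': array([0.03624352, 0.0192158 , 0.01282416]), 'grip_force': 0.0, 'grip_width': 0.08528926701540943}
side {'fov_y': 49.76675383619924, 'cx': 277.0031765111963, 'cy': 210.53363024240213, 'extrinsics': array([[ 0.97905418, -0.20301198,  0.01546149, -0.4848285 ],
       [ 0.11706046,  0.62341857,  0.77307576, -0.10834962],
       [-0.16658262, -0.75507312,  0.63412523, -1.71250458],
       [ 0.        ,  0.        ,  0.        ,  1.        ]])}
key_fob [([308.4, 330.3, 330.4, 393.8], 
[... 1859 characters left out ...]
ate_tip [([269.0, 240.9], 0.58), ([345.4, 204.2], 0.54), ([136.9, 268.3], 0.52)]
eye_bar [([174.5, 209.3], 0.73)]
eye_centre []
wrist {'fov_y': 58.82366365014252, 'cx': 281.78210297289496, 'cy': 216.5754892801167, 'mount': array([[ 1.95962878e-05,  9.63571415e-01,  2.67451168e-01,
         6.78530343e-02],
       [ 9.99999902e-01,  9.91142058e-05, -4.30358567e-04,
        -9.91998077e-04],
       [-4.41189424e-04,  2.67451150e-01, -9.63571319e-01,
        -1.78098874e-01],
       [ 0.00000000e+00,  0.00000000e+00,  0.00000000e+00,
         1.00000000e+00]])}
key_fob [] []
pillar [] []
mallet [] []
hammer [] []
screw_tin [] []
hook_bend []
hook_seat []
gate_tip []
eye_bar []
eye_centre []
2.4
```

View pics/a_top.png

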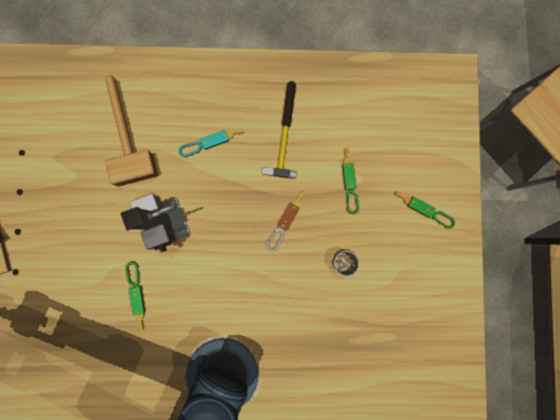

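View pics/a_side.png

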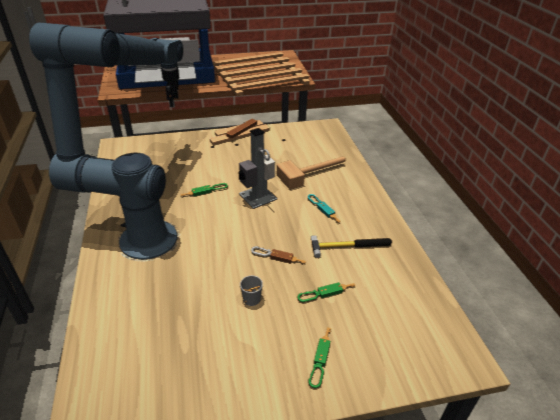

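```bash
cat > h.py <<'E'
from rig import *
import numpy as np,cv2
from scipy.spatial.transform import Rotation as R
def cam(n):
    c=get_calibration(n);f=210/np.tan(np.radians(c['fov_y']/2))
    if n=='wrist':
        s=telemetry.sense();T=np.eye(4);q=s['eef_rot'];T[:3,:3]=R.from_quat(q[[1,2,3,0]]).as_matrix();T[:3,3]=s['position']
        E=np.linalg.inv(T@c['mount'])
    else:E=c['extrinsics']
    return f,c['cx'],c['cy'],E
def ray(n,uv,C=None):
    f,cx,cy,E=C or cam(n);d=np.array([(uv[0]-cx)/f,-(uv[1]-cy)/f,-1]);o=-E[:3,:3].T@E[:3,3];return o,E[:3,:3].T@d
def atz(n,uv,z,C=None):
    o,d=ray(n,uv,C);return o+d*(z-o[2])/d[2]
def proj(n,p,C=None):
    f,cx,cy,E=C or cam(n);p=E[:3,:3]@np.asarray(p)+E[:3,3];return np.array([cx+f*p[0]/-p[2],cy-f*p[1]/-p[2]])
def tri(a,ua,b,ub):
    o1,d1=ray(a,ua);o2,d2=ray(b,ub);t=np.linalg.lstsq(np.c_[d1,-d2],o2-o1,rcond=None)[0]
    return (o1+t[0]*d1+o2+t[1]*d2)/2,np.linalg.norm(o1+t[0]*d1-o2-t[1]*d2)
E
python3 - <<'E'
from h import *
t=cv2.imread('pics/a_top.png');s=cv2.imread('pics/a_side.png')
a=cv2.resize(t[180:265,110:210],(400,340),interpolation=2);b=cv2.resize(s[120:215,225:295],(400,543)[::1],interpolation=2)[:540]
c=cv2.resize(t[185:255,255:310],None,fx=3.6,fy=3.6)
o=np.zeros((600,800,3),np.uint8);o[:340,:400]=a;o[:540,400:]=b;o[345:345+252,:198]=c;cv2.imwrite('pics/crop1.png',o)
for uv in [(270,248),(278,238),(288.5,215),(302,193)]: print('top',uv,atz('top',uv,.01))
for uv in [(252,249.5),(262,252),(282,256),(304,262.5)]: print('side',uv,atz('side',uv,.01))
print('pil',atz('side',(257.6,197.2),0))
print(tri('top',(174.5,209.3),'side',(268,158)))
E
```

```text
top (270, 248) [ 0.37678699 -0.1402114   0.01      ]
top (278, 238) [ 0.40723368 -0.1642198   0.01      ]
top (288.5, 215) [ 0.47755519 -0.19569279  0.01      ]
top (302, 193) [ 0.54558602 -0.23671463  0.01      ]
side (252, 249.5) [ 0.37252495 -0.13825089  0.01      ]
side (262, 252) [ 0.40628595 -0.1579665   0.01      ]
side (282, 256) [ 0.47376611 -0.19178303  0.01      ]
side (304, 262.5) [ 0.54407108 -0.23842969  0.01      ]
pil [0.44842455 0.18046223 0.        ]
(array([0.47702942, 0.09999283, 0.24431708]), np.float64(0.0005165529390222261))
```

View pics/crop1.png

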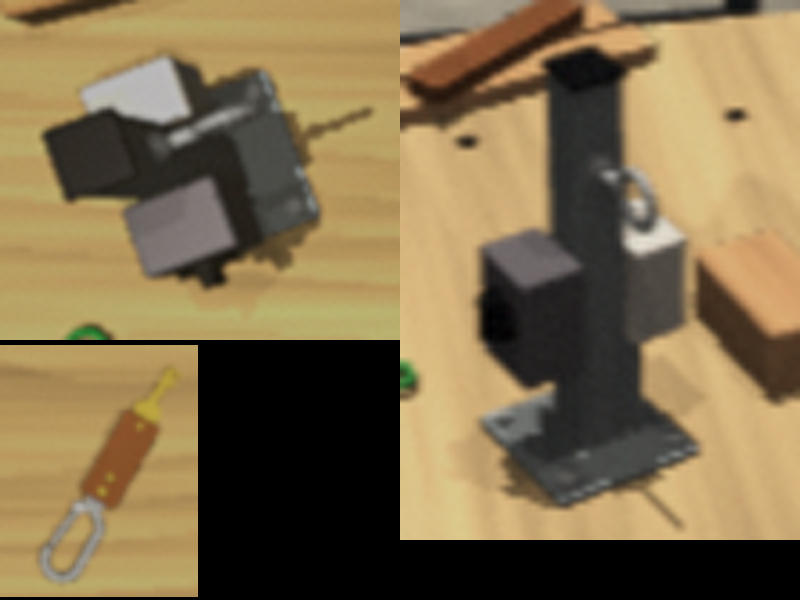

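The wooden fob is at about top (288,218), its hook end at (270,248) and its key tip at (302,193). The pillar is around (160,222), and its eye bolt points right and slightly up, ending near (175,207). I'll go round the outer side of the pillar to get above the fob.

```bash
python3 -m creep '[{"tx":-0.0434,"ty":-0.0087,"tz":-0.0105},{"tx":-0.0434,"ty":-0.0087,"tz":-0.0105},{"tx":-0.0434,"ty":-0.0087,"tz":-0.0105},{"tx":-0.0434,"ty":-0.0087,"tz":-0.0105},{"tx":-0.0434,"ty":-0.0087,"tz":-0.0105},{"tx":-0.0434,"ty":-0.0087,"tz":-0.0105},{"tx":-0.0434,"ty":-0.0087,"tz":-0.0105},{"tx":-0.0434,"ty":-0.0087,"tz":-0.0105},{"tx":-0.0434,"ty":-0.0087,"tz":-0.0105},{"tx":-0.0434,"ty":-0.0087,"tz":-0.0105},{"tx":-0.0236,"ty":-0.0385},{"tx":-0.0236,"ty":-0.0385},{"tx":-0.0236,"ty":-0.0385},{"tx":-0.0236,"ty":-0.0385},{"tx":-0.0236,"ty":-0.0385},{"tx":-0.0236,"ty":-0.0385},{"tx":-0.0236,"ty":-0.0385}]' 
python3 -m creep '[{"tx":0.0148,"ty":-0.0462,"tz":0.0125},{"tx":0.0148,"ty":-0.0462,"tz":0.0125},{"tx":0.0148,"ty":-0.0462,"tz":0.0125},{"tx":0.0148,"ty":-0.0462,"tz":0.0125},{"tx":0.0148,"ty":-0.0462,"tz":0.0125},{"tx":0.0148,"ty":-0.0462,"tz":0.0125},{"tx":0.0148,"ty":-0.0462,"tz":0.0125},{"tx":0.0148,"ty":-0.0462,"tz":0.0125},{"wz":8.5},{"wz":8.5},{}]'
python3 - <<'E'
from h import *
C=cam('wrist')
im=get_image('wrist');cv2.imwrite('pics/w1.png',im)
for t in("key_fob","hook_bend","hook_seat","gate_tip"):
    for x in place_of(t,'wrist')[:3]: print(t,x['uv'],round(x['conf'],2),atz('wrist',x['uv'],0 if t=='key_fob' else .01,C))
np.save('C1.npy',np.array([C[0],C[1],C[2],*C[3].ravel()]))
# foot edge for pillar yaw, from top picture
a=atz('top',(176.3,198),.008);b=atz('top',(190,233.75),.008);print(a,b,np.degrees(np.arctan2(*(a-b)[1::-1])))
print(telemetry.sense()['time_s'],telemetry.sense()['position'],telemetry.sense()['eef_rot'])
E
```

```text
[0.52579479 0.14611888 0.008     ] [0.4177404  0.10216963 0.008     ] 22.133182085127096
2.65 [0.14679975 0.63322814 0.19590268] [5.12791095e-06 1.13643590e-01 9.93521582e-01 1.49244808e-05]schema error: expected keys tx, ty, tz, wx, wy, wz, fingers
schema error: expected keys tx, ty, tz, wx, wy, wz, fingers
```

View pics/w1.png

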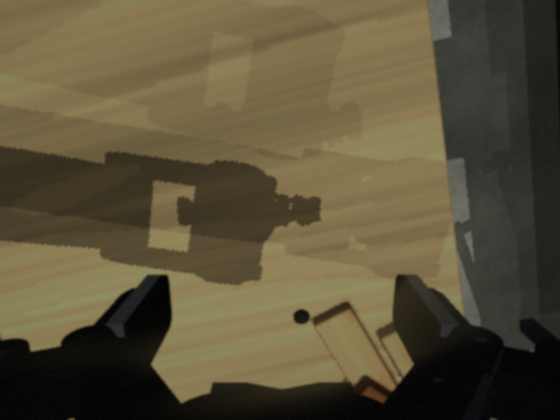

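The picture still shows the start view because both moves were refused: a row needs every key.

```bash
python3 -m creep '[{"tx":-0.0543,"ty":-0.0109,"tz":-0.0131,"wx":0,"wy":0,"wz":0,"fingers":1},{"tx":-0.0543,"ty":-0.0109,"tz":-0.0131,"wx":0,"wy":0,"wz":0,"fingers":1},{"tx":-0.0543,"ty":-0.0109,"tz":-0.0131,"wx":0,"wy":0,"wz":0,"fingers":1},{"tx":-0.0543,"ty":-0.0109,"tz":-0.0131,"wx":0,"wy":0,"wz":0,"fingers":1},{"tx":-0.0543,"ty":-0.0109,"tz":-0.0131,"wx":0,"wy":0,"wz":0,"fingers":1},{"tx":-0.0543,"ty":-0.0109,"tz":-0.0131,"wx":0,"wy":0,"wz":0,"fingers":1},{"tx":-0.0543,"ty":-0.0109,"tz":-0.0131,"wx":0,"wy":0,"wz":0,"fingers":1},{"tx":-0.0543,"ty":-0.0109,"tz":-0.0131,"wx":0,"wy":0,"wz":0,"fingers":1},{"tx":-0.0275,"ty":-0.045,"tz":0,"wx":0,"wy":0,"wz":0,"fingers":1},{"tx":-0.0275,"ty":-0.045,"tz":0,"wx":0,"wy":0,"wz":0,"fingers":1},{"tx":-0.0275,"ty":-0.045,"tz":0,"wx":0,"wy":0,"wz":0,"fingers":1},{"tx":-0.0275,"ty":-0.045,"tz":0,"wx":0,"wy":0,"wz":0,"fingers":1},{"tx":-0.0275,"ty":-0.045,"tz":0,"wx":0,"wy":0,"wz":0,"fingers":1},{"tx":-0.0275,"ty":-0.045,"tz":0,"wx":0,"wy":0,"wz":0,"fingers":1}]' 
python3 -m creep '[{"tx":0.017,"ty":-0.0527,"tz":0.0143,"wx":0,"wy":0,"wz":0,"fingers":1},{"tx":0.017,"ty":-0.0527,"tz":0.0143,"wx":0,"wy":0,"wz":0,"fingers":1},{"tx":0.017,"ty":-0.0527,"tz":0.0143,"wx":0,"wy":0,"wz":0,"fingers":1},{"tx":0.017,"ty":-0.0527,"tz":0.0143,"wx":0,"wy":0,"wz":0,"fingers":1},{"tx":0.017,"ty":-0.0527,"tz":0.0143,"wx":0,"wy":0,"wz":0,"fingers":1},{"tx":0.017,"ty":-0.0527,"tz":0.0143,"wx":0,"wy":0,"wz":0,"fingers":1},{"tx":0.017,"ty":-0.0527,"tz":0.0143,"wx":0,"wy":0,"wz":0,"fingers":1},{"tx":0,"ty":0,"tz":0,"wx":0,"wy":0,"wz":8.5,"fingers":1},{"tx":0,"ty":0,"tz":0,"wx":0,"wy":0,"wz":8.5,"fingers":1},{"tx":0,"ty":0,"tz":0,"wx":0,"wy":0,"wz":0,"fingers":1}]'
python3 - <<'E'
from h import *
C=cam('wrist')
im=get_image('wrist');cv2.imwrite('pics/w1b.png',im)
for t in("key_fob","hook_bend","hook_seat","gate_tip"):
    for x in place_of(t,'wrist')[:3]: print(t,x['uv'],round(x['conf'],2),atz('wrist',x['uv'],0 if t=='key_fob' else .01,C))
print(telemetry.sense()['time_s'],telemetry.sense()['position'],telemetry.sense()['eef_rot'])
E
```

```text
time_s: 4.4
position: [0.6504, 0.1482, 0.3008]
eef_rot: [0.0, 0.114, 0.994, 0.0]
wrist_force: [0.6, -0.6, 0.3]
grip_width: 0.0853
grip_force: 0.0
time_s: 5.65
position: [0.4507, -0.1828, 0.2007]
eef_rot: [0.0, 0.259, 0.966, -0.0]
wrist_force: [0.1, 0.0, 0.1]
grip_width: 0.0855
grip_force: 0.0
key_fob [198.0, 367.5] 0.86 [ 0.59437532 -0.38156079  0.        ]
key_fob [284.2, 202.1] 0.55 [ 0.47052491 -0.19223625  0.        ]
hook_bend [281.4, 90.6] 0.95 [ 0.37389254 -0.13983854  0.01      ]
hook_bend [81.3, 171.8] 0.27 [ 0.34085252 -0.35039543  0.01      ]
hook_seat [278.9, 100.0] 0.73 [ 0.38001339 -0.14609947  0.01      ]
gate_tip [295.4, 116.7] 0.66 [ 0.4010892  -0.14007728  0.01      ]
5.9 [ 0.45091562 -0.18242102  0.2006381 ] [ 3.69716868e-05  2.58493055e-01  9.66013115e-01 -1.15275480e-05]
```

View pics/w1b.png

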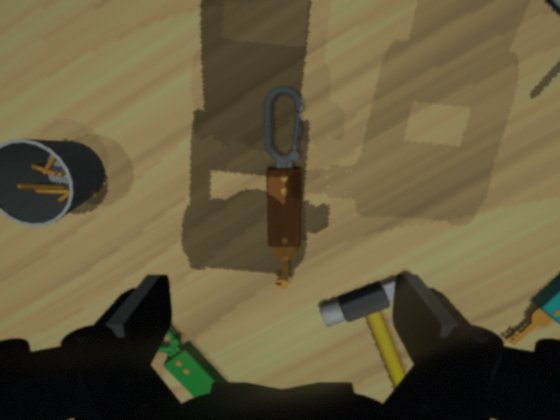

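The wrist view shows the wooden fob with its hook up (bend at 282,88), its gate on the right (gap at 302,107), and the key tip at (283,285). The fob is lined up with the tool to about 1°.

Run:
```python
from h import *
C=cam('wrist')
k=atz('wrist',(283,286),.01,C);b=atz('wrist',(282.5,87),.01,C)
f1=atz('wrist',(284.7,168),.02,C);f2=atz('wrist',(284.3,246),.02,C)
print(k,b,np.linalg.norm(k-b),f1,f2,np.linalg.norm(f1-f2))
g=lambda a,b:np.degrees(np.arctan2((b-a)[1],(b-a)[0]))
print(g(k,b),g(f2,f1))
s=telemetry.sense();Rm=R.from_quat(s['eef_rot'][[1,2,3,0]]).as_matrix()
for p in(k,b,f1,f2):print(Rm.T@(p-s['position'])*1000)
```

```text
[ 0.54889149 -0.2383177   0.01      ] [ 0.37180667 -0.13698819  0.01      ] 0.2040262340239339 [ 0.43748871 -0.17238386  0.02      ] [ 0.50652475 -0.21245673  0.02      ] 0.07982362171944876
150.22142394224576 149.86642017335095
[-112.78355241    0.50445592  190.64682282]
[ 9.12416432e+01 -1.46310980e-01  1.90631035e+02]
[ 16.65926412   1.99078554 180.63680053]
[-63.16399663   1.75080771 180.6429788 ]
```

```bash
python3 -m creep '[{"tx":0.001,"ty":0.001,"tz":0.05,"wx":0,"wy":0,"wz":0,"fingers":1},{"tx":0,"ty":0,"tz":0.05,"wx":0,"wy":0,"wz":0,"fingers":1},{"tx":0,"ty":0,"tz":0.05,"wx":0,"wy":0,"wz":0,"fingers":1},{"tx":0,"ty":0,"tz":0.035,"wx":0,"wy":0,"wz":0,"fingers":1},{"tx":0,"ty":0,"tz":0.0135,"wx":0,"wy":0,"wz":0,"fingers":1},{"tx":0,"ty":0,"tz":0,"wx":0,"wy":0,"wz":0,"fingers":1},{"tx":0,"ty":0,"tz":0,"wx":0,"wy":0,"wz":0,"fingers":-1},{"tx":0,"ty":0,"tz":0,"wx":0,"wy":0,"wz":0,"fingers":-1},{"tx":0,"ty":0,"tz":0,"wx":0,"wy":0,"wz":0,"fingers":-1},{"tx":0,"ty":0,"tz":0,"wx":0,"wy":0,"wz":0,"fingers":-1},{"tx":0,"ty":0,"tz":0,"wx":0,"wy":0,"wz":0,"fingers":-1},{"tx":0,"ty":0,"tz":0,"wx":0,"wy":0,"wz":0,"fingers":-1}]' 75
```

```text
time_s: 7.4
position: [0.4504, -0.1812, 0.0021]
eef_rot: [-0.0, 0.259, 0.966, 0.0]
wrist_force: [-0.7, 0.3, 0.3]
grip_width: 0.0
grip_force: 0.0
```

Run:
```python
from h import *
im=get_image('wrist');t=get_image('top')
o=np.zeros((600,800,3),np.uint8);o[:420,:560]=im
c=cv2.resize(t[150:260,230:380],None,fx=2,fy=2);o[380:600,500:800]=c
cv2.imwrite('pics/w2.png',o)
print(telemetry.sense())
```

```text
{'time_s': 7.5, 'qpos': array([-6.16563085e-01,  1.43302864e-01,  2.07856020e+00,  7.26036897e-06,
        9.19912770e-01, -1.66288652e+00]), 'qvel': array([ 2.44778133e-04,  5.24005234e-04, -7.33976193e-05, -3.51259557e-04,
        5.42207960e-04,  3.13268736e-04]), 'tau': array([ 1.01863228e-03, -3.10925245e+01, -2.50092906e+01, -2.84368807e-04,
        5.13988562e-04, -1.80029303e-05]), 'position': array([ 0.4503849 , -0.18118855,  0.00202609]), 'eef_rot': array([-8.48964853e-05,  2.59243310e-01,  9.65812041e-01,  3.44856145e-05]), 'wrist_force': array([-0.56734073, -0.64878844,  0.52563692]), 'torque': array([-0.03993336, -0.04927928,  0.0231688 ]), 'grip_force': 0.0, 'grip_width': 0.00011236009514314881}
```

View pics/w2.png

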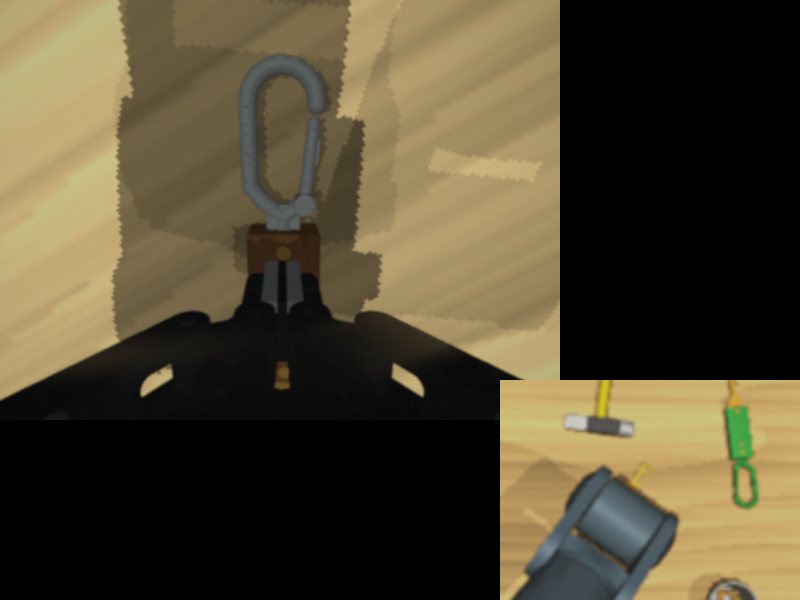

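The wrist view shows the shut fingers (282,262–310) lying over the fob's hook end instead of around it. I'll check the tip geometry in this picture.

Run:
```python
from h import *
C=cam('wrist');s=telemetry.sense();Rm=R.from_quat(s['eef_rot'][[1,2,3,0]]).as_matrix()
for x in (0,.011):
  for z in(.0,-.01,-.02,-.03,-.04): print(x,z,proj('wrist',s['position']+Rm@[x,0,z],C))
for uv in((283,225),(283,235),(283,57),(248,235),(319,235)):
  for h in (.01,.02): print(uv,h,Rm.T@(atz('wrist',uv,h,C)-s['position'])*1000)
# place of same fob points if fob had other heights
```

```text
0 0.0 [283.61629379 250.91495559]
0 -0.01 [283.72717573 258.28346093]
0 -0.02 [283.85059825 266.48533308]
0 -0.03 [283.98881634 275.6704249 ]
0 -0.04 [284.14466014 286.026808  ]
0.011 0.0 [283.64560651 230.31059278]
0.011 -0.01 [283.75992431 236.68032633]
0.011 -0.02 [283.8873983  243.78311598]
0.011 -0.03 [284.03043823 251.75323281]
0.011 -0.04 [284.19208066 260.75987209]
(283, 225) 0.01 [16.18660751 -0.35827905 -7.97097571]
(283, 225) 0.02 [ 19.2054677   -0.39862295 -17.97042776]
(283, 235) 0.01 [11.16850625 -0.35379832 -7.97188825]
(283, 235) 0.02 [ 14.48231078  -0.39440558 -17.97128666]
(283, 57) 0.01 [90.5093818  -0.42464291 -7.95746025]
(283, 57) 0.02 [ 89.15984042  -0.46108621 -17.95770668]
(248, 235) 0.01 [ 11.1717251  -17.17181517  -7.97226767]
(248, 235) 0.02 [ 14.48534043 -16.22392527 -17.97164378]
(319, 235) 0.01 [11.16519501 16.94694302 -7.97149793]
(319, 235) 0.02 [ 14.47919416  15.88946595 -17.97091928]
```

Run:
```python
from rig import *
print([(a,getattr(bot,a)) for a in dir(bot) if not a.startswith('__')])
```

```text
[('Unreachable', <class 'rig.Unreachable'>), ('grip_depth', 0.0187), ('sign_off', <function connect.<locals>.done at 0x7f6b2c4e3740>)]
```

```bash
python3 -m creep '[{"tx":0,"ty":0,"tz":0,"wx":0,"wy":0,"wz":0,"fingers":1},{"tx":0,"ty":0,"tz":0,"wx":0,"wy":0,"wz":0,"fingers":1},{"tx":0,"ty":0,"tz":0,"wx":0,"wy":0,"wz":0,"fingers":1},{"tx":0,"ty":0,"tz":0.008,"wx":0,"wy":0,"wz":0,"fingers":1},{"tx":0,"ty":0,"tz":0,"wx":0,"wy":0,"wz":0,"fingers":1}]' 75
```

```text
time_s: 8.12
position: [0.4498, -0.1808, -0.0068]
eef_rot: [-0.001, 0.259, 0.966, 0.0]
wrist_force: [0.2, 0.4, -0.1]
grip_width: 0.0852
grip_force: 0.0
```

```bash
python3 -m creep '[{"tx":0,"ty":0,"tz":0.008,"wx":0,"wy":0,"wz":0,"fingers":1},{"tx":0,"ty":0,"tz":0.0,"wx":0,"wy":0,"wz":0,"fingers":1}]'; python3 -m creep '[{"tx":0,"ty":0,"tz":0.006,"wx":0,"wy":0,"wz":0,"fingers":1},{"tx":0,"ty":0,"tz":0.0,"wx":0,"wy":0,"wz":0,"fingers":1}]'
python3 - <<'E'
from h import *
C=cam('wrist');im=get_image('wrist');cv2.imwrite('pics/w3.png',im)
s=telemetry.sense();print(s['position'],s['wrist_force'])
E
```

```text
time_s: 8.38
position: [0.4498, -0.1808, -0.0147]
eef_rot: [-0.001, 0.259, 0.966, 0.0]
wrist_force: [-0.5, 1.2, -0.1]
grip_width: 0.085
grip_force: 0.0
time_s: 8.62
position: [0.4501, -0.181, -0.0204]
eef_rot: [-0.001, 0.259, 0.966, 0.0]
wrist_force: [-0.8, 0.2, 0.4]
grip_width: 0.0851
grip_force: 0.0
[ 0.45028552 -0.1811442  -0.02013236] [ 0.77187966 -0.21445592  0.60769509]
```

View pics/w3.png

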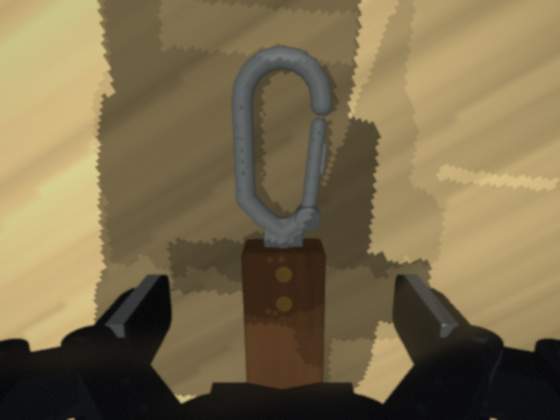

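The fingers are clearly still above the fob, so the real tips stand about 35–40 mm behind the reported TCP. I'll half-close the fingers and feel downward for the bench.

```bash
Z='[{"tx":0,"ty":0,"tz":0.003,"wx":0,"wy":0,"wz":0,"fingers":0.1},{"tx":0,"ty":0,"tz":0,"wx":0,"wy":0,"wz":0,"fingers":0.1}]'; python3 -m creep '[{"tx":0,"ty":0,"tz":0,"wx":0,"wy":0,"wz":0,"fingers":0.1},{"tx":0,"ty":0,"tz":0,"wx":0,"wy":0,"wz":0,"fingers":0.1},{"tx":0,"ty":0,"tz":0.003,"wx":0,"wy":0,"wz":0,"fingers":0.1},{"tx":0,"ty":0,"tz":0.003,"wx":0,"wy":0,"wz":0,"fingers":0.1},{"tx":0,"ty":0,"tz":0,"wx":0,"wy":0,"wz":0,"fingers":0.1}]' 75|egrep 'pos|force|wid'
python3 - <<'E'
from h import *
C=cam('wrist');s=telemetry.sense()
im=get_image('wrist')
cv2.imwrite('pics/w4.png',im)
E
```

```text
position: [0.4501, -0.181, -0.0263]
wrist_force: [0.9, 1.1, 0.2]
grip_width: 0.0467
grip_force: 0.0
```

View pics/w4.png

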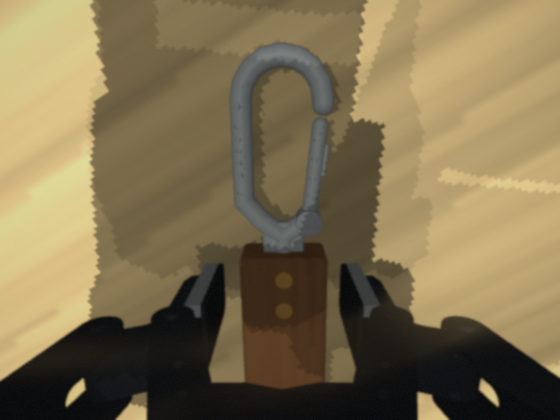

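```bash
python3 -m creep '[{"tx":0,"ty":0,"tz":0.003,"wx":0,"wy":0,"wz":0,"fingers":0.1},{"tx":0,"ty":0,"tz":0.003,"wx":0,"wy":0,"wz":0,"fingers":0.1},{"tx":0,"ty":0,"tz":0,"wx":0,"wy":0,"wz":0,"fingers":0.1}]' |egrep 'pos|force|wid'
```

```text
position: [0.4502, -0.1811, -0.0323]
wrist_force: [0.4, 0.3, -0.3]
grip_width: 0.047
grip_force: 0.0
```

```bash
python3 -m creep '[{"tx":0,"ty":0,"tz":0.003,"wx":0,"wy":0,"wz":0,"fingers":0.1},{"tx":0,"ty":0,"tz":0,"wx":0,"wy":0,"wz":0,"fingers":0.1}]' |egrep 'pos|force|wid'
```

```text
position: [0.4503, -0.1811, -0.0351]
wrist_force: [1.3, 0.1, 0.2]
grip_width: 0.0469
grip_force: 0.0
```

```bash
python3 -m creep '[{"tx":0,"ty":0,"tz":0.002,"wx":0,"wy":0,"wz":0,"fingers":0.1},{"tx":0,"ty":0,"tz":0,"wx":0,"wy":0,"wz":0,"fingers":0.1}]' |egrep 'pos|force|wid'
```

```text
position: [0.4503, -0.1812, -0.0371]
wrist_force: [-0.1, 0.3, -0.1]
grip_width: 0.0472
grip_force: 0.0
```

```bash
python3 -m creep '[{"tx":0,"ty":0,"tz":0.002,"wx":0,"wy":0,"wz":0,"fingers":0.1},{"tx":0,"ty":0,"tz":0,"wx":0,"wy":0,"wz":0,"fingers":0.1}]' |egrep 'pos|force|wid'
```

```text
position: [0.4506, -0.1814, -0.0379]
wrist_force: [-3.2, 2.0, 11.4]
grip_width: 0.0468
grip_force: 5.4
```

```bash
python3 -m creep '[{"tx":0,"ty":0,"tz":0.002,"wx":0,"wy":0,"wz":0,"fingers":0.1},{"tx":0,"ty":0,"tz":0,"wx":0,"wy":0,"wz":0,"fingers":0.1}]' |egrep 'pos|force|wid'
```

```text
position: [0.4506, -0.1813, -0.038]
wrist_force: [-11.7, 7.0, 32.5]
grip_width: 0.0471
grip_force: 15.9
```

The bench is touched at reported z = -0.038, so the tips are about 38 mm short of the TCP. I'll back off and grip.

```bash
python3 -m creep '[{"tx":0,"ty":0,"tz":-0.0065,"wx":0,"wy":0,"wz":0,"fingers":0.1},{"tx":0,"ty":0,"tz":0,"wx":0,"wy":0,"wz":0,"fingers":0.1},{"tx":0,"ty":0,"tz":0,"wx":0,"wy":0,"wz":0,"fingers":-1},{"tx":0,"ty":0,"tz":0,"wx":0,"wy":0,"wz":0,"fingers":-1},{"tx":0,"ty":0,"tz":0,"wx":0,"wy":0,"wz":0,"fingers":-1},{"tx":0,"ty":0,"tz":0,"wx":0,"wy":0,"wz":0,"fingers":-1}]' 75 |egrep 'time|pos|force|wid'
```

```text
time_s: 11.48
position: [0.4506, -0.1814, -0.0343]
wrist_force: [-0.9, -0.7, 4.4]
grip_width: 0.0325
grip_force: 75.2
```

```bash
python3 -m creep '[{"tx":0,"ty":0,"tz":-0.02,"wx":0,"wy":0,"wz":0,"fingers":-1},{"tx":0,"ty":0,"tz":-0.045,"wx":0,"wy":0,"wz":0,"fingers":-1},{"tx":0,"ty":0,"tz":-0.045,"wx":0,"wy":0,"wz":0,"fingers":-1},{"tx":0,"ty":0,"tz":-0.045,"wx":0,"wy":0,"wz":0,"fingers":-1},{"tx":0,"ty":0,"tz":-0.045,"wx":0,"wy":0,"wz":0,"fingers":-1},{"tx":0,"ty":0,"tz":-0.035,"wx":0,"wy":0,"wz":-5,"fingers":-1},{"tx":0,"ty":0,"tz":0,"wx":0,"wy":0,"wz":-9.2,"fingers":-1},{"tx":0,"ty":0,"tz":0,"wx":0,"wy":0,"wz":-9.2,"fingers":-1},{"tx":0,"ty":0,"tz":0,"wx":0,"wy":0,"wz":-9.2,"fingers":-1},{"tx":0,"ty":0,"tz":0,"wx":0,"wy":0,"wz":-9.2,"fingers":-1},{"tx":0,"ty":0,"tz":0,"wx":0,"wy":0,"wz":-9.2,"fingers":-1},{"tx":-0.0309,"ty":0.0321,"tz":0,"wx":0,"wy":0,"wz":0,"fingers":-1},{"tx":-0.0309,"ty":0.0321,"tz":0,"wx":0,"wy":0,"wz":0,"fingers":-1},{"tx":-0.0309,"ty":0.0321,"tz":0,"wx":0,"wy":0,"wz":0,"fingers":-1},{"tx":-0.0309,"ty":0.0321,"tz":0,"wx":0,"wy":0,"wz":0,"fingers":-1},{"tx":-0.0309,"ty":0.0321,"tz":0,"wx":0,"wy":0,"wz":0,"fingers":-1},{"tx":-0.0309,"ty":0.0321,"tz":0,"wx":0,"wy":0,"wz":0,"fingers":-1},{"tx":0,"ty":0,"tz":0,"wx":0,"wy":0,"wz":0,"fingers":-1}]' 75 |egrep 'time|pos|rot|force|wid'
python3 - <<'E'
from h import *
C=cam('wrist');s=telemetry.sense();Rm=R.from_quat(s['eef_rot'][[1,2,3,0]]).as_matrix();p0=s['position']
im=get_image('wrist');cv2.imwrite('pics/w5.png',im)
tl=lambda p:(Rm.T@(p-p0)*1000).round(1)
print(p0,'yaw',np.degrees(np.arctan2(Rm[1,0],Rm[0,0])))
for t in("hook_bend","hook_seat","gate_tip","key_fob","eye_bar","eye_centre","pillar"):
    for x in place_of(t,'wrist')[:2]:
        p=atz('wrist',x['uv'],.245 if t!='pillar' else 0,C);print(t,x['uv'],round(x['conf'],2),p,tl(p))
for c in('top','side'):
    get_image(c)
    for t in('eye_bar','eye_centre','pillar'):
        print(c,t,[(x['uv'],round(x['conf'],2),atz(c,x['uv'],0 if t=='pillar' else .245).round(4)) for x in place_of(t,c)[:2]])
E
```

```text
time_s: 13.72
position: [0.5544, 0.0673, 0.1991]
eef_rot: [-0.001, -0.184, 0.983, 0.0]
wrist_force: [-0.3, 1.0, -2.3]
grip_width: 0.0324
grip_force: 74.8
[0.55442543 0.06727063 0.19909396] yaw -158.8324775746243
hook_bend [276.2, 49.6] 0.95 [0.47295789 0.03301572 0.245     ] [ 88.4  -2.5 -45.7]
hook_seat [279.1, 76.4] 0.7 [0.48032243 0.03687046 0.245     ] [ 80.2  -1.5 -45.8]
gate_tip [320.6, 125.5] 0.64 [0.49001419 0.05595506 0.245     ] [ 64.2  12.8 -45.8]
key_fob [204.1, 296.2] 0.94 [0.56638184 0.03855014 0.245     ] [ -0.7 -31.  -45.9]
key_fob [283.6, 329.2] 0.71 [0.56879185 0.07287342 0.245     ] [-15.3   0.1 -45.9]
eye_bar [440.0, 150.9] 0.68 [0.48286068 0.09846421 0.245     ] [ 55.6  55.  -45.7]
eye_centre [495.6, 152.6] 0.68 [0.47631834 0.11700502 0.245     ] [ 55.   74.6 -45.7]
pillar [429.0, 128.0] 0.88 [0.45120382 0.18263917 0.        ] [ 54.2 144.6 199.4]
top eye_bar []
top eye_centre []
top pillar []
side eye_bar [([268.3, 157.4], 0.84, array([0.479 , 0.1028, 0.245 ]))]
side eye_centre [([266.0, 152.4], 0.93, array([0.477 , 0.1391, 0.245 ]))]
side pillar [([255.9, 193.6], 0.96, array([0.4456, 0.2067, 0.    ]))]
```

View pics/w5.png

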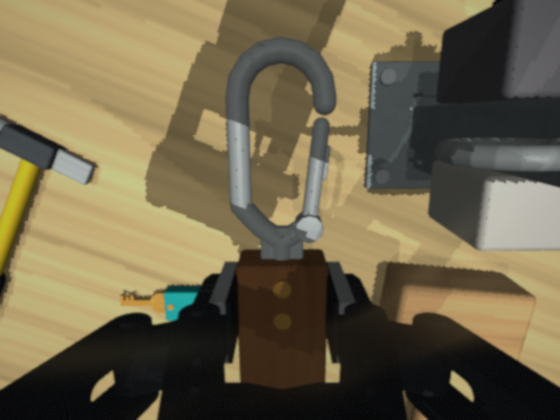

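The wrist view shows the hook ahead (bend outer edge at (281,38), nose tip at (325,113), gate tip at (321,119)). The ring is edge-on at rows 138–170, with its outer end at about column 440. The foot's edge is nearly parallel to the hook axis.

Run:
```python
from h import *
C=cam('wrist');s=telemetry.sense();Rm=R.from_quat(s['eef_rot'][[1,2,3,0]]).as_matrix();p0=s['position']
tl=lambda uv,z:(Rm.T@(atz('wrist',uv,z,C)-p0)*1000).round(1)
zh=p0[2]+.0443;print('hook z',zh)
for n,uv,z in [('bend117',(281,38),zh),('back y19',(228,95),zh),('nose -19,~100',(335.5,90),zh),('nosetip92',(325,114),zh),('gatetip',(321,118),zh),('back@200',(232,190),zh),('front40 L',(239,252),zh+.01),('front R',(327,252),zh+.01),
 ('footA',(372,62),.008),('footB',(367,190),.008),('socket tl',(440,165),.18),('sock bl',(430,212),.18),('sock br',(478,250),.18),('isol',(443,43),.18),('isol bl',(440,102),.18),('ring@450',(450,152),.245),('ring@540',(540,152),.245)]: print(n,tl(uv,z))
g=cv2.cvtColor(cv2.imread('pics/w5.png'),6);print(g[120:185:3,420:520:8])
```

```text
hook z 0.24492971276174488
bend117 [ 92.2  -0.9 -44.3]
back y19 [ 74.3 -19.  -44.3]
nose -19,~100 [ 75.9  17.7 -44.3]
nosetip92 [ 68.1  14.3 -44.3]
gatetip [ 66.7  13.  -44.3]
back@200 [ 41.3 -18.8 -44.3]
front40 L [ 20.9 -15.8 -54.3]
front R [ 20.9  15.4 -54.3]
footA [114.   82.9 192.6]
footB [ -6.7  85.7 192.6]
socket tl [41.7 83.7 20.6]
sock bl [15.8 81.1 20.6]
sock br [ -6.5 110.8  20.6]
isol [101.5  78.4  20.6]
isol bl [73.8 80.1 20.6]
ring@450 [ 55.   59.2 -44.4]
ring@540 [ 55.   91.1 -44.4]
[[ 39  37  36  35  34  37  38  35  37  36  36  36  35]
 [ 36  37  35  38  36  36  36  37  37  37  36  36  36]
 [ 37  37  35  37  36  37  37  36  38  35  36  37  35]
 [ 35  35  37  37  36  37  36  36  36  36  37  37  36]
 [ 36  35  36  36  36  37  36  37  38  37  38  37  35]
 [ 37  38  37  36  37  36  35  38  38  36  38  38  38]
 [ 36  36  36  38  46  50  74  65  53  69  53  59  49]
 [ 34  36  35  47  53  57  72  62  62  62  61  60  56]
 [ 36  35  38  48  49  53  54  66  67  65  63  62  58]
 [ 36  35  41  49  49  56  54  87  85  82  91  95  93]
 [ 36  33  42  47  51  73  60  96  95  94 108 108 114]
 [ 37  36  43  47  51  75  77  99  99  97 115 114 117]
 [ 36  38  42  45  67  74  78 100  99  99 120 121 120]
 [ 39  37  42  43  63  71  74  97  98  99 119 119 120]
 [ 53  37  57  49  51  65  67  90  92  94 113 112 113]
 [ 36  36  55  55  54  57  59  82  84  87 102 103 104]
 [ 36  36  55  56  57  58  58  61  66  72  86  88  92]
 [ 51  36  55  55  55  57  59  60  60  60  49  51  55]
 [ 52  49  55  55  54  54  56  58  59  62  62  55  42]
 [ 53  54  55  55  55  55  54  57  58  81  83  83  79]
 [ 61  60  54  56  55  54  55  55  70  93 102 126  93]
 [ 66  64  55  55  56  55  55  54  90 170 189 189 144]]
```

```bash
python3 -m creep '[{"tx":0,"ty":0,"tz":0,"wx":0,"wy":0,"wz":-1.5,"fingers":-1},{"tx":-0.008,"ty":0.014,"tz":0,"wx":0,"wy":0,"wz":0,"fingers":-1},{"tx":0,"ty":0.012,"tz":0,"wx":0,"wy":0,"wz":0,"fingers":-1},{"tx":0,"ty":0,"tz":0,"wx":0,"wy":0,"wz":0,"fingers":-1}]'
cat > m.py <<'E'
from h import *
C=cam('wrist');s=telemetry.sense();Rm=R.from_quat(s['eef_rot'][[1,2,3,0]]).as_matrix();p0=s['position']
tl=lambda uv,z:(Rm.T@(atz('wrist',uv,z,C)-p0)*1000).round(1)
print('t',s['time_s'],'pos',p0.round(4),'Ftool',(Rm.T@s['wrist_force']).round(1),'yaw',np.degrees(np.arctan2(Rm[1,0],Rm[0,0])).round(1))
E
python3 - <<'E'
from m import *
im=get_image('wrist');cv2.imwrite('pics/w6.png',im)
for t in("hook_bend","gate_tip","eye_bar","eye_centre"):
    for x in place_of(t,'wrist')[:1]: print(t,x['uv'],round(x['conf'],2),tl(x['uv'],p0[2]+.0443))
o=[]
for i in range(1):
    o.append(Rm.T@telemetry.sense()['wrist_force'])
print(o)
E
```

```text
time_s: 15.02
position: [0.5517, 0.0932, 0.2005]
eef_rot: [-0.0, -0.196, 0.981, 0.0]
wrist_force: [0.6, -0.0, -1.1]
grip_width: 0.0326
grip_force: 74.8
t 15.025 pos [0.5517 0.0932 0.2005] Ftool [-0.6 -0.3  1.1] yaw -157.4
hook_bend [280.0, 50.9] 0.9 [ 88.3  -1.2 -44.3]
gate_tip [319.0, 126.4] 0.8 [ 63.9  12.4 -44.3]
eye_bar [373.6, 134.5] 0.69 [ 61.1  31.6 -44.3]
eye_centre [429.8, 135.8] 0.6 [ 60.7  51.4 -44.3]
[array([-1.19699056, -0.09673821,  0.46116103])]
```

View pics/w6.png

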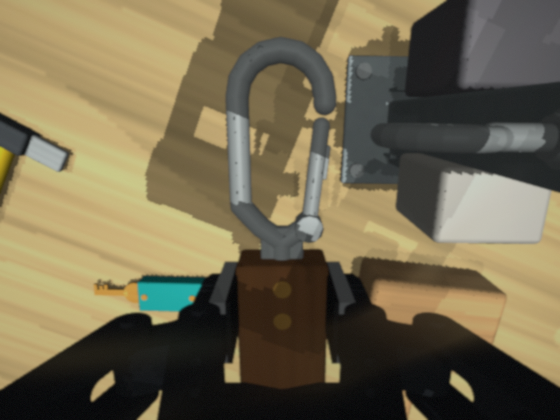

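The ring's outer end is at (372,136), level with the gate just below its tip (321,119), so the bar should meet the gate at about fob x ≈ 85.

```bash
python3 -m creep '[{"tx":-0.0008,"ty":0.005,"tz":0,"wx":0,"wy":0,"wz":0,"fingers":-1},{"tx":0,"ty":0.003,"tz":0,"wx":0,"wy":0,"wz":0,"fingers":-1},{"tx":0,"ty":0,"tz":0,"wx":0,"wy":0,"wz":0,"fingers":-1}]'>/dev/null; python3 m.py
python3 -m creep '[{"tx":0,"ty":0.002,"tz":0,"wx":0,"wy":0,"wz":0,"fingers":-1},{"tx":0,"ty":0,"tz":0,"wx":0,"wy":0,"wz":0,"fingers":-1}]'>/dev/null; python3 m.py
python3 -m creep '[{"tx":0,"ty":0.0015,"tz":0,"wx":0,"wy":0,"wz":0,"fingers":-1},{"tx":0,"ty":0,"tz":0,"wx":0,"wy":0,"wz":0,"fingers":-1}]'>/dev/null; python3 m.py
```

```text
t 15.65 pos [0.5498 0.0999 0.2006] Ftool [ 0.2 -0.3  1. ] yaw -157.5
t 15.9 pos [0.5491 0.1016 0.2006] Ftool [-0.2 -0.1  1.6] yaw -157.5
t 16.15 pos [0.5485 0.103  0.2006] Ftool [ 0.  -0.8  0.5] yaw -157.5
```

```bash
python3 -m creep '[{"tx":0,"ty":0.0015,"tz":0,"wx":0,"wy":0,"wz":0,"fingers":-1},{"tx":0,"ty":0,"tz":0,"wx":0,"wy":0,"wz":0,"fingers":-1}]'>/dev/null; python3 m.py
```

```text
t 16.4 pos [0.5479 0.1044 0.2006] Ftool [ 0.6 -0.6  0.6] yaw -157.5
```

```bash
python3 -m creep '[{"tx":0,"ty":0.0015,"tz":0,"wx":0,"wy":0,"wz":0,"fingers":-1},{"tx":0,"ty":0,"tz":0,"wx":0,"wy":0,"wz":0,"fingers":-1}]'>/dev/null; python3 m.py
```

```text
t 16.65 pos [0.5473 0.1058 0.2006] Ftool [0.4 0.1 2.1] yaw -157.5
```

```bash
python3 -m creep '[{"tx":0,"ty":0.001,"tz":0,"wx":0,"wy":0,"wz":0,"fingers":-1},{"tx":0,"ty":0,"tz":0,"wx":0,"wy":0,"wz":0,"fingers":-1}]'>/dev/null; python3 m.py
```

```text
t 16.9 pos [0.547  0.1067 0.2006] Ftool [0.4 0.8 0.9] yaw -157.6
```

```bash
python3 -m creep '[{"tx":0,"ty":0.001,"tz":0,"wx":0,"wy":0,"wz":0,"fingers":-1},{"tx":0,"ty":0,"tz":0,"wx":0,"wy":0,"wz":0,"fingers":-1}]'>/dev/null; python3 m.py
```

```text
t 17.15 pos [0.5467 0.1075 0.2006] Ftool [-0.2 -0.2  0.7] yaw -157.5
```

```bash
python3 -m creep '[{"tx":0,"ty":0.001,"tz":0,"wx":0,"wy":0,"wz":0,"fingers":-1},{"tx":0,"ty":0,"tz":0,"wx":0,"wy":0,"wz":0,"fingers":-1}]'>/dev/null; python3 m.py
```

```text
t 17.4 pos [0.5465 0.1082 0.2007] Ftool [-0.7 -1.9  1.3] yaw -157.5
```

```bash
python3 -m creep '[{"tx":0,"ty":0.001,"tz":0,"wx":0,"wy":0,"wz":0,"fingers":-1},{"tx":0,"ty":0,"tz":0,"wx":0,"wy":0,"wz":0,"fingers":-1}]'>/dev/null; python3 m.py
```

```text
t 17.65 pos [0.5461 0.1094 0.2007] Ftool [-1.4 -2.2  1.2] yaw -157.5
```

```bash
python3 -m creep '[{"tx":0,"ty":0.001,"tz":0,"wx":0,"wy":0,"wz":0,"fingers":-1},{"tx":0,"ty":0,"tz":0,"wx":0,"wy":0,"wz":0,"fingers":-1}]'>/dev/null; python3 m.py
```

```text
t 17.9 pos [0.5456 0.1104 0.2007] Ftool [-2.3 -2.   0.9] yaw -157.5
```

```bash
python3 -m creep '[{"tx":0,"ty":0.001,"tz":0,"wx":0,"wy":0,"wz":0,"fingers":-1},{"tx":0,"ty":0,"tz":0,"wx":0,"wy":0,"wz":0,"fingers":-1}]'>/dev/null; python3 m.py
```

```text
t 18.15 pos [0.5452 0.1113 0.2007] Ftool [-1.1 -2.3  0.2] yaw -157.5
```

```bash
python3 -m creep '[{"tx":0,"ty":0.001,"tz":0,"wx":0,"wy":0,"wz":0,"fingers":-1},{"tx":0,"ty":0.001,"tz":0,"wx":0,"wy":0,"wz":0,"fingers":-1},{"tx":0,"ty":0,"tz":0,"wx":0,"wy":0,"wz":0,"fingers":-1}]'>/dev/null; python3 m.py
```

```text
t 18.525 pos [0.5444 0.1132 0.2007] Ftool [-0.9 -3.1  1.7] yaw -157.5
```

```bash
python3 -m creep '[{"tx":0,"ty":0.001,"tz":0,"wx":0,"wy":0,"wz":0,"fingers":-1},{"tx":0,"ty":0.001,"tz":0,"wx":0,"wy":0,"wz":0,"fingers":-1},{"tx":0,"ty":0,"tz":0,"wx":0,"wy":0,"wz":0,"fingers":-1}]'>/dev/null; python3 m.py
```

```text
t 18.9 pos [0.5436 0.115  0.2006] Ftool [-2.  -2.9  1.5] yaw -157.5
```

```bash
python3 -m creep '[{"tx":0,"ty":0.001,"tz":0,"wx":0,"wy":0,"wz":0,"fingers":-1},{"tx":0,"ty":0.001,"tz":0,"wx":0,"wy":0,"wz":0,"fingers":-1},{"tx":0,"ty":0,"tz":0,"wx":0,"wy":0,"wz":0,"fingers":-1}]'>/dev/null; python3 m.py
```

```text
t 19.275 pos [0.5427 0.1168 0.2006] Ftool [-1.1 -3.3  0.7] yaw -157.5
```

```bash
python3 -m creep '[{"tx":0,"ty":0.001,"tz":0,"wx":0,"wy":0,"wz":0,"fingers":-1},{"tx":0,"ty":0.001,"tz":0,"wx":0,"wy":0,"wz":0,"fingers":-1},{"tx":0,"ty":0.001,"tz":0,"wx":0,"wy":0,"wz":0,"fingers":-1},{"tx":0,"ty":0,"tz":0,"wx":0,"wy":0,"wz":0,"fingers":-1}]'>/dev/null; python3 m.py
```

```text
t 19.775 pos [0.5414 0.1195 0.2004] Ftool [ 0.7 -4.1  0.5] yaw -157.5
```

```bash
python3 -m creep '[{"tx":0,"ty":0.001,"tz":0,"wx":0,"wy":0,"wz":0,"fingers":-1},{"tx":0,"ty":0.001,"tz":0,"wx":0,"wy":0,"wz":0,"fingers":-1},{"tx":0,"ty":0,"tz":0,"wx":0,"wy":0,"wz":0,"fingers":-1}]'>/dev/null; python3 m.py
```

```text
t 20.15 pos [0.5409 0.1215 0.2005] Ftool [ 0.4 -4.4  2.2] yaw -157.5
```

```bash
python3 -m creep '[{"tx":0,"ty":0.001,"tz":0,"wx":0,"wy":0,"wz":0,"fingers":-1},{"tx":0,"ty":0.001,"tz":0,"wx":0,"wy":0,"wz":0,"fingers":-1},{"tx":0,"ty":0,"tz":0,"wx":0,"wy":0,"wz":0,"fingers":-1}]'>/dev/null; python3 m.py
```

```text
t 20.525 pos [0.5402 0.1234 0.2007] Ftool [ 0.  -3.8  1.5] yaw -157.5
```

```bash
python3 -m creep '[{"tx":-0.001,"ty":0.001,"tz":0,"wx":0,"wy":0,"wz":0,"fingers":-1},{"tx":-0.0015,"ty":0,"tz":0,"wx":0,"wy":0,"wz":0,"fingers":-1},{"tx":-0.0015,"ty":0,"tz":0,"wx":0,"wy":0,"wz":0,"fingers":-1},{"tx":0,"ty":0,"tz":0,"wx":0,"wy":0,"wz":0,"fingers":-1}]'>/dev/null; python3 m.py
```

```text
t 21.025 pos [0.5441 0.1262 0.2009] Ftool [-3.1 -1.5  0.8] yaw -157.6
```

```bash
python3 -m creep '[{"tx":-0.002,"ty":0,"tz":0,"wx":0,"wy":0,"wz":0,"fingers":-1},{"tx":-0.002,"ty":0,"tz":0,"wx":0,"wy":0,"wz":0,"fingers":-1},{"tx":0,"ty":0,"tz":0,"wx":0,"wy":0,"wz":0,"fingers":-1}]'>/dev/null; python3 m.py
```

```text
t 21.4 pos [0.5465 0.1277 0.2002] Ftool [ 1.3 -0.6  0.7] yaw -157.6
```

```bash
python3 -m creep '[{"tx":-0.002,"ty":0,"tz":0,"wx":0,"wy":0,"wz":0,"fingers":-1},{"tx":-0.002,"ty":0,"tz":0,"wx":0,"wy":0,"wz":0,"fingers":-1},{"tx":0,"ty":0,"tz":0,"wx":0,"wy":0,"wz":0,"fingers":-1}]'>/dev/null; python3 m.py
```

```text
t 21.775 pos [0.5508 0.1289 0.2005] Ftool [0.3 0.2 1.7] yaw -157.5
```

```bash
python3 -m creep '[{"tx":-0.0015,"ty":0,"tz":0,"wx":0,"wy":0,"wz":0,"fingers":-1},{"tx":-0.0015,"ty":0,"tz":0,"wx":0,"wy":0,"wz":0,"fingers":-1},{"tx":0,"ty":0,"tz":0,"wx":0,"wy":0,"wz":0,"fingers":-1}]'>/dev/null; python3 m.py
```

```text
t 22.15 pos [0.5537 0.1299 0.2006] Ftool [-0.3  0.1  1.4] yaw -157.5
```

```bash
python3 -m creep '[{"tx":-0.001,"ty":0,"tz":0,"wx":0,"wy":0,"wz":0,"fingers":-1},{"tx":0,"ty":0,"tz":0,"wx":0,"wy":0,"wz":0,"fingers":-1}]'>/dev/null; python3 m.py
python3 - <<'E'
from m import *
im=get_image('wrist');cv2.imwrite('pics/w7.png',im)
for t in("hook_bend","gate_tip","eye_bar","eye_centre"):
    for x in place_of(t,'wrist')[:1]: print(t,x['uv'],round(x['conf'],2),tl(x['uv'],p0[2]+.0443))
E
```

```text
t 22.4 pos [0.5546 0.1303 0.2006] Ftool [-0.1  0.1  1. ] yaw -157.6
t 22.4 pos [0.5546 0.1303 0.2006] Ftool [-0.1  0.1  1. ] yaw -157.6
hook_bend [277.8, 52.5] 0.87 [ 87.8  -1.9 -44.3]
gate_tip [318.0, 123.5] 0.94 [ 64.9  12.  -44.3]
eye_bar [278.3, 83.0] 0.63 [ 78.2  -1.8 -44.3]
eye_centre [279.1, 49.7] 0.68 [ 88.6  -1.5 -44.3]
```

The gate tip is back in its shut position (318,123) and the ring bar is inside the bend. I'll swing the fob about the bar so it points straight out from the pillar.

```bash
python3 -m creep '[{"tx":0.0008,"ty":-0.0124,"tz":0,"wx":0,"wy":0,"wz":9,"fingers":-1},{"tx":0.0008,"ty":-0.0124,"tz":0,"wx":0,"wy":0,"wz":9,"fingers":-1},{"tx":0.0008,"ty":-0.0124,"tz":0,"wx":0,"wy":0,"wz":9,"fingers":-1},{"tx":0,"ty":0,"tz":0,"wx":0,"wy":0,"wz":0,"fingers":-1}]'>/dev/null; python3 m.py
```

```text
t 23.15 pos [0.5606 0.0936 0.2005] Ftool [ 1.3 -0.2  0.9] yaw 175.5
```

```bash
python3 -m creep '[{"tx":0.0008,"ty":-0.0124,"tz":0,"wx":0,"wy":0,"wz":9,"fingers":-1},{"tx":0.0008,"ty":-0.0124,"tz":0,"wx":0,"wy":0,"wz":9,"fingers":-1},{"tx":0.0008,"ty":-0.0124,"tz":0,"wx":0,"wy":0,"wz":9,"fingers":-1},{"tx":0,"ty":0,"tz":0,"wx":0,"wy":0,"wz":0,"fingers":-1}]'>/dev/null; python3 m.py
python3 - <<'E'
from m import *
im=get_image('wrist');cv2.imwrite('pics/w8.png',im)
for t in("hook_bend","gate_tip","eye_bar","eye_centre"):
    for x in place_of(t,'wrist')[:1]: print(t,x['uv'],round(x['conf'],2),tl(x['uv'],p0[2]+.0443))
E
```

```text
t 23.65 pos [0.5488 0.0595 0.2001] Ftool [ 5.6  1.5 -0.2] yaw 148.6
t 23.65 pos [0.5488 0.0595 0.2001] Ftool [ 5.6  1.5 -0.2] yaw 148.6
hook_bend [276.5, 50.7] 0.78 [ 87.6  -2.7 -44. ]
gate_tip [321.0, 127.9] 0.96 [ 62.6  12.8 -44.1]
```

```bash
python3 -m creep '[{"tx":0.0025,"ty":0,"tz":0,"wx":0,"wy":0,"wz":0,"fingers":-1},{"tx":0.0009,"ty":-0.0123,"tz":0,"wx":0,"wy":0,"wz":9,"fingers":-1},{"tx":0.0009,"ty":-0.0123,"tz":0,"wx":0,"wy":0,"wz":9,"fingers":-1},{"tx":0,"ty":0,"tz":0,"wx":0,"wy":0,"wz":0,"fingers":-1}]'>/dev/null; python3 m.py
```

```text
t 24.4 pos [0.532  0.0411 0.2009] Ftool [1.5 0.5 1.9] yaw 130.6
```

```bash
python3 -m creep '[{"tx":0.0009,"ty":-0.0123,"tz":0,"wx":0,"wy":0,"wz":9,"fingers":-1},{"tx":0.0009,"ty":-0.0123,"tz":0,"wx":0,"wy":0,"wz":9,"fingers":-1},{"tx":0,"ty":0,"tz":0,"wx":0,"wy":0,"wz":0,"fingers":-1}]'>/dev/null; python3 m.py
```

```text
t 24.775 pos [0.5111 0.0288 0.2007] Ftool [4.7 0.6 1.8] yaw 112.7
```

```bash
python3 -m creep '[{"tx":-0.0005,"ty":0,"tz":0,"wx":0,"wy":0,"wz":0,"fingers":-1},{"tx":0,"ty":0,"tz":0,"wx":0,"wy":0,"wz":0,"fingers":-1},{"tx":0,"ty":0,"tz":0,"wx":0,"wy":0,"wz":0,"fingers":-1}]'>/dev/null; python3 m.py
```

```text
t 25.15 pos [0.5111 0.0288 0.2004] Ftool [ 5.8 -0.   1.3] yaw 112.7
```

```bash
python3 -m creep '[{"tx":-0.0003,"ty":0,"tz":0,"wx":0,"wy":0,"wz":0,"fingers":-1},{"tx":0,"ty":0,"tz":0,"wx":0,"wy":0,"wz":0,"fingers":-1}]'>/dev/null; python3 m.py
```

```text
t 25.4 pos [0.5111 0.0288 0.2003] Ftool [ 6.9 -0.1  1.2] yaw 112.7
```

```bash
python3 -m creep '[{"tx":-0.0005,"ty":0,"tz":0,"wx":0,"wy":0,"wz":0,"fingers":-1},{"tx":-0.0004,"ty":0,"tz":0,"wx":0,"wy":0,"wz":0,"fingers":-1},{"tx":0,"ty":0,"tz":0,"wx":0,"wy":0,"wz":0,"fingers":-1}]'>/dev/null; python3 m.py
```

```text
t 25.775 pos [0.5111 0.0288 0.2001] Ftool [9.7 0.2 0.7] yaw 112.7
```

```bash
python3 -m creep '[{"tx":-0.0004,"ty":0,"tz":0,"wx":0,"wy":0,"wz":0,"fingers":-1},{"tx":0,"ty":0,"tz":0,"wx":0,"wy":0,"wz":0,"fingers":-1}]'>/dev/null; python3 m.py
```

```text
t 26.025 pos [0.511  0.0288 0.2   ] Ftool [10.8 -0.1  0. ] yaw 112.7
```

```bash
python3 -m creep '[{"tx":-0.0003,"ty":0,"tz":0,"wx":0,"wy":0,"wz":0,"fingers":-1},{"tx":-0.0003,"ty":0,"tz":0,"wx":0,"wy":0,"wz":0,"fingers":-1},{"tx":0,"ty":0,"tz":0,"wx":0,"wy":0,"wz":0,"fingers":-1},{"tx":0,"ty":0,"tz":0,"wx":0,"wy":0,"wz":0,"fingers":-1}]'>/dev/null; python3 m.py
```

```text
t 26.525 pos [0.511  0.0288 0.1999] Ftool [13.5  1.2  0.5] yaw 112.8
```

```bash
python3 -m creep '[{"tx":0,"ty":0,"tz":0,"wx":0,"wy":0,"wz":0,"fingers":-1},{"tx":0,"ty":0,"tz":0,"wx":0,"wy":0,"wz":0,"fingers":-1}]'>/dev/null; python3 m.py;  python3 -m creep '[{"tx":0,"ty":0,"tz":0,"wx":0,"wy":0,"wz":0,"fingers":-1}]'>/dev/null; python3 m.py
```

```text
t 26.775 pos [0.511  0.0288 0.1999] Ftool [12.4  0.2 -0.3] yaw 112.7
t 26.9 pos [0.511  0.0288 0.1999] Ftool [12.4  0.6  0.1] yaw 112.8
```

```bash
python3 -m creep '[{"tx":-0.0002,"ty":0,"tz":0,"wx":0,"wy":0,"wz":0,"fingers":-1},{"tx":0,"ty":0,"tz":0,"wx":0,"wy":0,"wz":0,"fingers":-1},{"tx":0,"ty":0,"tz":0,"wx":0,"wy":0,"wz":0,"fingers":-1},{"tx":0,"ty":0,"tz":0,"wx":0,"wy":0,"wz":0,"fingers":-1}]'>/dev/null; python3 m.py;  python3 -m creep '[{"tx":0.002,"ty":0,"tz":0,"wx":0,"wy":0,"wz":0,"fingers":-1},{"tx":0.002,"ty":0,"tz":0,"wx":0,"wy":0,"wz":0,"fingers":-1},{"tx":0.0025,"ty":0,"tz":0,"wx":0,"wy":0,"wz":0,"fingers":-1},{"tx":0,"ty":0,"tz":0,"wx":0,"wy":0,"wz":0,"fingers":-1}]'>/dev/null; python3 m.py
python3 -m creep '[{"tx":0.0071,"ty":0,"tz":0.0131,"wx":0,"wy":8,"wz":0,"fingers":-1},{"tx":0,"ty":0,"tz":0,"wx":0,"wy":0,"wz":0,"fingers":-1}]';python3 m.py
```

```text
t 27.4 pos [0.511  0.0288 0.1999] Ftool [12.3 -0.1 -0.2] yaw 112.8
t 27.9 pos [0.5099 0.0312 0.2008] Ftool [ 0.2 -0.1  0.8] yaw 112.5
time_s: 28.15
position: [0.5067, 0.0366, 0.1864]
eef_rot: [-0.058, 0.556, 0.829, 0.038]
wrist_force: [0.0, -0.5, -0.9]
grip_width: 0.0324
grip_force: 74.9
t 28.15 pos [0.5067 0.0366 0.1864] Ftool [-0.6 -0.2  0.8] yaw 112.3
```

```bash
python3 -m creep '[{"tx":0.0071,"ty":0,"tz":0.0131,"wx":0,"wy":8,"wz":0,"fingers":-1},{"tx":0.0071,"ty":0,"tz":0.0131,"wx":0,"wy":8,"wz":0,"fingers":-1},{"tx":0,"ty":0,"tz":0,"wx":0,"wy":0,"wz":0,"fingers":-1}]'>/dev/null;python3 m.py
```

```text
t 28.525 pos [0.499  0.0549 0.1635] Ftool [-0.5 -0.3  1.7] yaw 112.3
```

```bash
python3 -m creep '[{"tx":0.0071,"ty":0,"tz":0.0131,"wx":0,"wy":8,"wz":0,"fingers":-1},{"tx":0,"ty":0,"tz":0,"wx":0,"wy":0,"wz":0,"fingers":-1}]'>/dev/null;python3 m.py
python3 -c "
from rig import telemetry;print(telemetry.sense()['qpos'].round(2))"
```

```text
t 28.775 pos [0.4945 0.0664 0.155 ] Ftool [-0.6 -0.1  0.9] yaw 112.3
[-0.34  0.13  1.86  0.4   1.55 -0.82]
```

```bash
python3 -m creep '[{"tx":0.0071,"ty":0,"tz":0.0131,"wx":0,"wy":8,"wz":0,"fingers":-1},{"tx":0.0071,"ty":0,"tz":0.0131,"wx":0,"wy":8,"wz":0,"fingers":-1},{"tx":0,"ty":0,"tz":0,"wx":0,"wy":0,"wz":0,"fingers":-1}]'>/dev/null;python3 m.py
```

```text
t 29.15 pos [0.4841 0.0916 0.1419] Ftool [-1.5  0.1  0.3] yaw 112.3
```

```bash
python3 -m creep '[{"tx":0.0071,"ty":0,"tz":0.0131,"wx":0,"wy":8,"wz":0,"fingers":-1},{"tx":0.0071,"ty":0,"tz":0.0131,"wx":0,"wy":8,"wz":0,"fingers":-1},{"tx":0,"ty":0,"tz":0,"wx":0,"wy":0,"wz":0,"fingers":-1}]'>/dev/null;python3 m.py
python3 -c "
from rig import telemetry;print(telemetry.sense()['qpos'].round(2),telemetry.sense()['eef_rot'])"
```

```text
t 29.525 pos [0.4731 0.1189 0.1374] Ftool [ 0.1 -0.3 -0.5] yaw 112.3
[-0.4   0.39  1.83  0.7   1.82 -0.96] [-0.44002492  0.47199581  0.70565429  0.29266029]
```

```bash
python3 -m creep '[{"tx":-0.001,"ty":0,"tz":0,"wx":0,"wy":0,"wz":0,"fingers":-1},{"tx":-0.0007,"ty":0,"tz":0,"wx":0,"wy":0,"wz":0,"fingers":-1},{"tx":0,"ty":0,"tz":0,"wx":0,"wy":0,"wz":0,"fingers":-1}]'>/dev/null;python3 m.py
```

```text
t 29.9 pos [0.4742 0.1178 0.1372] Ftool [-1.8  0.   1.2] yaw 112.6
```

```bash
python3 -m creep '[{"tx":-0.0008,"ty":0,"tz":0,"wx":0,"wy":0,"wz":0,"fingers":-1},{"tx":0,"ty":0,"tz":0,"wx":0,"wy":0,"wz":0,"fingers":-1}]'>/dev/null;python3 m.py
```

```text
t 30.15 pos [0.4741 0.1179 0.1366] Ftool [4.4 0.7 0.1] yaw 112.6
```

```bash
python3 -m creep '[{"tx":-0.0008,"ty":0,"tz":0,"wx":0,"wy":0,"wz":0,"fingers":-1},{"tx":0,"ty":0,"tz":0,"wx":0,"wy":0,"wz":0,"fingers":-1}]'>/dev/null;python3 m.py
```

```text
t 30.4 pos [0.4741 0.118  0.1365] Ftool [8.3 0.7 0.4] yaw 112.7
```

```bash
python3 -m creep '[{"tx":0.0014,"ty":0,"tz":0,"wx":0,"wy":0,"wz":0,"fingers":-1},{"tx":0,"ty":0,"tz":0,"wx":0,"wy":0,"wz":0,"fingers":-1}]'>/dev/null;python3 m.py
python3 -m creep '[{"tx":0,"ty":0,"tz":0,"wx":0,"wy":0,"wz":0,"fingers":-0.1},{"tx":0,"ty":0,"tz":0,"wx":0,"wy":0,"wz":0,"fingers":0.3},{"tx":0,"ty":0,"tz":0,"wx":0,"wy":0,"wz":0,"fingers":1},{"tx":0,"ty":0,"tz":0,"wx":0,"wy":0,"wz":0,"fingers":1},{"tx":0,"ty":0,"tz":-0.01,"wx":0,"wy":0,"wz":0,"fingers":1},{"tx":0,"ty":0,"tz":-0.03,"wx":0,"wy":0,"wz":0,"fingers":1},{"tx":0,"ty":0,"tz":-0.04,"wx":0,"wy":0,"wz":0,"fingers":1},{"tx":0,"ty":0,"tz":-0.04,"wx":0,"wy":0,"wz":0,"fingers":1},{"tx":0,"ty":0,"tz":-0.03,"wx":0,"wy":0,"wz":0,"fingers":1},{"tx":0,"ty":0,"tz":0,"wx":0,"wy":0,"wz":0,"fingers":1}]'
python3 - <<'E'
from m import *
im=get_image('wrist');cv2.imwrite('pics/w9.png',im);sd=get_image('side');cv2.imwrite('pics/s9.png',sd)
for c in('wrist','side'):
  for t in('key_fob','hook_bend'): print(c,t,[(x['uv'],round(x['conf'],2)) for x in place_of(t,c)][:4])
E
```

```text
t 30.65 pos [0.474  0.1179 0.1366] Ftool [3.3 1.7 0.1] yaw 112.5
time_s: 31.9
position: [0.5268, -0.0089, 0.2032]
eef_rot: [-0.439, 0.472, 0.705, 0.295]
wrist_force: [1.3, 1.3, -0.8]
grip_width: 0.0861
grip_force: 0.0
t 31.9 pos [ 0.5268 -0.0089  0.2032] Ftool [-0.4  1.7  1. ] yaw 112.6
wrist key_fob []
wrist hook_bend [([283.7, 82.8], 0.62), ([460.2, 325.5], 0.58)]
side key_fob [([265.6, 181.9], 0.83), ([324.1, 352.9], 0.82), ([327.2, 215.2], 0.72), ([330.1, 291.4], 0.71)]
side hook_bend [([297.1, 297.7], 0.95), ([311.5, 385.7], 0.91), ([265.9, 157.0], 0.8), ([309.9, 194.5], 0.64)]
```

The side camera now has the fob's origin at (265.6,181.9) directly under its bend at (265.9,157), so it is hanging. I'll wait and confirm that it comes to rest.

```bash
python3 -m creep '[{"tx":0,"ty":0,"tz":-0.04,"wx":0,"wy":0,"wz":0,"fingers":1},{"tx":0,"ty":0,"tz":-0.04,"wx":0,"wy":0,"wz":0,"fingers":1},{"tx":0,"ty":0,"tz":0,"wx":0,"wy":0,"wz":0,"fingers":1},{"tx":0,"ty":0,"tz":0,"wx":0,"wy":0,"wz":0,"fingers":1},{"tx":0,"ty":0,"tz":0,"wx":0,"wy":0,"wz":0,"fingers":1},{"tx":0,"ty":0,"tz":0,"wx":0,"wy":0,"wz":0,"fingers":1},{"tx":0,"ty":0,"tz":0,"wx":0,"wy":0,"wz":0,"fingers":1},{"tx":0,"ty":0,"tz":0,"wx":0,"wy":0,"wz":0,"fingers":1},{"tx":0,"ty":0,"tz":0,"wx":0,"wy":0,"wz":0,"fingers":1},{"tx":0,"ty":0,"tz":0,"wx":0,"wy":0,"wz":0,"fingers":1},{"tx":0,"ty":0,"tz":0,"wx":0,"wy":0,"wz":0,"fingers":1},{"tx":0,"ty":0,"tz":0,"wx":0,"wy":0,"wz":0,"fingers":1},{"tx":0,"ty":0,"tz":0,"wx":0,"wy":0,"wz":0,"fingers":1},{"tx":0,"ty":0,"tz":0,"wx":0,"wy":0,"wz":0,"fingers":1},{"tx":0,"ty":0,"tz":0,"wx":0,"wy":0,"wz":0,"fingers":1},{"tx":0,"ty":0,"tz":0,"wx":0,"wy":0,"wz":0,"fingers":1}]' >/dev/null
cat > r.py <<'E'
from h import *
fs=[];ws=[]
for i in range(8): fs.append(get_image('side')[140:215,240:295].astype(int)); ws.append(get_image('wrist').astype(int))
print(telemetry.sense()['time_s'],'side',[int((abs(f-fs[0]).max(2)>25).sum()) for f in fs],'wrist',[int((abs(f-ws[0]).max(2)>25).sum()) for f in ws])
for c in('wrist','side'):
  for t in('key_fob','hook_bend','gate_tip','screw_tin','hammer','mallet'): print(c,t,[(x['uv'],round(x['conf'],2)) for x in place_of(t,c)][:2])
E
python3 r.py
```

```text
35.0 side [0, 30, 57, 62, 84, 62, 30, 9] wrist [0, 154, 286, 1148, 1534, 1152, 467, 24]
wrist key_fob [([177.8, 165.3], 0.87), ([292.4, 172.1], 0.58)]
wrist hook_bend [([431.5, 288.2], 0.64), ([281.1, 88.5], 0.63)]
wrist gate_tip [([299.0, 113.7], 0.61), ([222.8, 173.7], 0.41)]
wrist screw_tin []
wrist hammer [([292.3, 173.3], 0.72), ([298.2, 115.8], 0.58)]
wrist mallet [([480.4, 220.1], 0.82), ([290.4, 173.0], 0.6)]
side key_fob [([327.3, 289.9], 0.89), ([323.7, 354.1], 0.86)]
side hook_bend [([311.5, 387.0], 0.91), ([267.3, 159.3], 0.75)]
side gate_tip [([303.0, 295.4], 0.49), ([312.5, 378.6], 0.42)]
side screw_tin [([252.8, 300.3], 0.84), ([351.2, 247.1], 0.66)]
side hammer [([351.3, 245.0], 0.73)]
side mallet [([309.8, 176.2], 0.75)]
```

Still swinging, with a period of about 0.8 s. There's plenty of time, so I'll wait.

```bash
for i in 1 2 3 4; do python3 -m creep '[{"tx":0,"ty":0,"tz":0,"wx":0,"wy":0,"wz":0,"fingers":1},{"tx":0,"ty":0,"tz":0,"wx":0,"wy":0,"wz":0,"fingers":1},{"tx":0,"ty":0,"tz":0,"wx":0,"wy":0,"wz":0,"fingers":1},{"tx":0,"ty":0,"tz":0,"wx":0,"wy":0,"wz":0,"fingers":1},{"tx":0,"ty":0,"tz":0,"wx":0,"wy":0,"wz":0,"fingers":1},{"tx":0,"ty":0,"tz":0,"wx":0,"wy":0,"wz":0,"fingers":1},{"tx":0,"ty":0,"tz":0,"wx":0,"wy":0,"wz":0,"fingers":1},{"tx":0,"ty":0,"tz":0,"wx":0,"wy":0,"wz":0,"fingers":1},{"tx":0,"ty":0,"tz":0,"wx":0,"wy":0,"wz":0,"fingers":1},{"tx":0,"ty":0,"tz":0,"wx":0,"wy":0,"wz":0,"fingers":1},{"tx":0,"ty":0,"tz":0,"wx":0,"wy":0,"wz":0,"fingers":1},{"tx":0,"ty":0,"tz":0,"wx":0,"wy":0,"wz":0,"fingers":1},{"tx":0,"ty":0,"tz":0,"wx":0,"wy":0,"wz":0,"fingers":1},{"tx":0,"ty":0,"tz":0,"wx":0,"wy":0,"wz":0,"fingers":1},{"tx":0,"ty":0,"tz":0,"wx":0,"wy":0,"wz":0,"fingers":1},{"tx":0,"ty":0,"tz":0,"wx":0,"wy":0,"wz":0,"fingers":1}]' >/dev/null; done; python3 r.py|head -3
```

```text
44.4 side [0, 0, 0, 0, 0, 0, 0, 0] wrist [0, 17, 17, 80, 150, 7, 35, 16]
wrist key_fob [([180.0, 165.3], 0.74), ([288.2, 179.3], 0.73)]
wrist hook_bend [([282.5, 89.8], 0.95), ([433.8, 289.0], 0.68)]
```

```bash
for i in 1 2 3 4 5; do python3 -m creep '[{"tx":0,"ty":0,"tz":0,"wx":0,"wy":0,"wz":0,"fingers":1},{"tx":0,"ty":0,"tz":0,"wx":0,"wy":0,"wz":0,"fingers":1},{"tx":0,"ty":0,"tz":0,"wx":0,"wy":0,"wz":0,"fingers":1},{"tx":0,"ty":0,"tz":0,"wx":0,"wy":0,"wz":0,"fingers":1},{"tx":0,"ty":0,"tz":0,"wx":0,"wy":0,"wz":0,"fingers":1},{"tx":0,"ty":0,"tz":0,"wx":0,"wy":0,"wz":0,"fingers":1},{"tx":0,"ty":0,"tz":0,"wx":0,"wy":0,"wz":0,"fingers":1},{"tx":0,"ty":0,"tz":0,"wx":0,"wy":0,"wz":0,"fingers":1},{"tx":0,"ty":0,"tz":0,"wx":0,"wy":0,"wz":0,"fingers":1},{"tx":0,"ty":0,"tz":0,"wx":0,"wy":0,"wz":0,"fingers":1},{"tx":0,"ty":0,"tz":0,"wx":0,"wy":0,"wz":0,"fingers":1},{"tx":0,"ty":0,"tz":0,"wx":0,"wy":0,"wz":0,"fingers":1},{"tx":0,"ty":0,"tz":0,"wx":0,"wy":0,"wz":0,"fingers":1},{"tx":0,"ty":0,"tz":0,"wx":0,"wy":0,"wz":0,"fingers":1},{"tx":0,"ty":0,"tz":0,"wx":0,"wy":0,"wz":0,"fingers":1},{"tx":0,"ty":0,"tz":0,"wx":0,"wy":0,"wz":0,"fingers":1}]' >/dev/null; done; python3 r.py|head -3
```

```text
55.8 side [0, 0, 0, 0, 0, 0, 0, 0] wrist [0, 85, 140, 174, 0, 38, 0, 380]
wrist key_fob [([181.1, 166.3], 0.93), ([287.5, 176.1], 0.88)]
wrist hook_bend [([284.6, 90.2], 0.7), ([433.3, 291.3], 0.69)]
```

```bash
for i in 1 2 3; do python3 -m creep '[{"tx":0,"ty":0,"tz":0,"wx":0,"wy":0,"wz":0,"fingers":1},{"tx":0,"ty":0,"tz":0,"wx":0,"wy":0,"wz":0,"fingers":1},{"tx":0,"ty":0,"tz":0,"wx":0,"wy":0,"wz":0,"fingers":1},{"tx":0,"ty":0,"tz":0,"wx":0,"wy":0,"wz":0,"fingers":1},{"tx":0,"ty":0,"tz":0,"wx":0,"wy":0,"wz":0,"fingers":1},{"tx":0,"ty":0,"tz":0,"wx":0,"wy":0,"wz":0,"fingers":1},{"tx":0,"ty":0,"tz":0,"wx":0,"wy":0,"wz":0,"fingers":1},{"tx":0,"ty":0,"tz":0,"wx":0,"wy":0,"wz":0,"fingers":1},{"tx":0,"ty":0,"tz":0,"wx":0,"wy":0,"wz":0,"fingers":1},{"tx":0,"ty":0,"tz":0,"wx":0,"wy":0,"wz":0,"fingers":1},{"tx":0,"ty":0,"tz":0,"wx":0,"wy":0,"wz":0,"fingers":1},{"tx":0,"ty":0,"tz":0,"wx":0,"wy":0,"wz":0,"fingers":1},{"tx":0,"ty":0,"tz":0,"wx":0,"wy":0,"wz":0,"fingers":1},{"tx":0,"ty":0,"tz":0,"wx":0,"wy":0,"wz":0,"fingers":1},{"tx":0,"ty":0,"tz":0,"wx":0,"wy":0,"wz":0,"fingers":1},{"tx":0,"ty":0,"tz":0,"wx":0,"wy":0,"wz":0,"fingers":1}]' >/dev/null; done; python3 -c "
from rig import *
print(telemetry.sense()['time_s']);print(bot.sign_off())"
```

```text
62.4
the job is handed in; nothing more can be done
None
```

I clipped the key onto the eye bolt with its gate shut, tugged it at about 12.5–13 N, and let go; it was hanging still on the side camera when I handed the job in at 62.4 s, and I never touched the mallet, hammer or tin.

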